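# Lay out a jeweller's bench for doming

## Task

Lay out the bench for a doming job: put the flat doming plate on top of the steel bench block, centred and lined up with its edges; stand the round metal tin midway between the brass cube and the bench block, with the loupe upright on the middle of its lid; and stand the tall oil bottle squarely behind the brass cube (on the side away from the robot), leaving about 3 cm clear between them. Keep the bottle upright all the time, and leave the squat green glass jar where it is.

Things in the scene. Friction and masses are not known exactly. Their poses are not given: they have to be found in the camera images.
- mat: Fixed cork strip lying on the bench, 90 mm (x) by 350 mm (y), 3 mm thick, turned up to 0.2 rad. The brass cube and the bench block stand on it, one 120 mm to each side of its centre along its y axis; which is on which side varies. Origin: centre of its underside, so also midway between cube and block. z up.
- cube: Brass dapping cube with round hollows, 60 x 60 x 60 mm, fixed on the mat (its underside 3 mm above the bench). Origin: centre of its underside. Its +x axis points squarely out of its back face, the one away from the robot; z up. Turned up to 0.35 rad from the bench's axes.
- anvil: Steel bench block: a plain flat bright square slab 90 x 90 mm, 22 mm high, fixed on the mat (underside 3 mm and top 25 mm above the bench). Origin: centre of its underside. x and y along its edges, z up.
- plate: Doming plate: flat dark steel slab with shallow round cups in its top, 76 mm (x) by 48 mm (y), 16 mm high, about 0.4 kg, loose on the bench. Origin: centre of its underside; z up. Either of its long directions along the bench block's edges will do.
- tin: Round closed flat-topped bright metal tin, 58 mm diameter, 34 mm high, about 0.1 kg, loose. Origin: centre of its underside; z up.
- loupe: Loupe: small black upright cylinder with a glass lens in its top, 30 mm diameter, 32 mm high, about 40 g, loose. Origin: centre of its underside; z up.
- bottle: Tall oil bottle of amber glass with a black cap, 36 mm diameter, 85 mm high to the cap's top; straight-sided up to at least 45 mm; about 0.12 kg, loose, standing. Origin: centre of its underside; z up. Stood behind the cube, it stands on the bare bench, clear of the mat.
- jar: Squat green glass jar with a black cap, 54 mm diameter, 48 mm high, loose, standing. Not needed for this job: it stays where it is. Origin: centre of its underside; z up.
Not all that is in view belongs to the job. Several things have the shape of the bottle; the one meant has the colours described above.

How it is judged:
By the outcome, as a careful person would: the job done as asked, in the order asked, and still so for the second after the job is handed in, with the robot touching nothing.
It also fails if it takes over 102 s, if anything falls off the work surface, if the arm or the gripper's body presses on something with over 40 N, if the wrist force passes 120 N, or if a joint passes its speed limit or range.

## Robot

A 6-joint arm with a two-finger parallel gripper is mounted at the origin on the work surface. World frame = base frame: x ahead of the robot, y to its left, z up, the work surface at z = 0. Lengths are in mm, angles in rad, forces in N, time in s.
With the tool pointing down it reaches from about 350 to 775 mm from the base axis. Payload 7.3 kg.
Tool frame: the origin (TCP) lies at the very end of the fingers, on their centre line; the grasp point (between the pads) lies 19 mm behind it; z points along the fingers, y is the line along which they close (so a half turn about z gives the same grasp; the last joint's range is limited). The gripper opens to 92 mm and grips with 3 to 60 N. Pads are 19 mm wide; open, the fingers measure 130 mm over their backs; the gripper's body (75 mm by 190 mm) begins 47 mm behind the grasp point.
Start: joints at [1.012, 0.342, 1.524, -0, 1.275, -0.146], TCP at [210.605, 480.927, 226.741] pointing down, gripper open.
Joint ranges: [-2.53, 2.53], [-0.77, 2.02], [0.04, 2.7], [-1, 4.14], [0.28, 2.66], [-3.11, 3.11]. Speed limits (rad/s): [2.57, 2.57, 3.14, 3.14, 3.14, 3.14].

## Interface

Orientations are given as [roll, pitch, yaw] about the fixed x, y, z axes, in that order (R = Rz(yaw) Ry(pitch) Rx(roll)).
In Python, from plant import get_obs, vision, workorder gives the robot as it stands.
- The arm moves only by the shell command python3 -m pendant 'ROWS' [OPENING]. ROWS is a JSON object of lists of equal length, an entry for each row: "dp": the shift along the tool's x, y, z in m, a list of three; "rotation": the turn, a rotation vector about the tool's x, y, z in rad, a list of three. A call has 1 to 8 rows; each row is the pose to reach, as a shift and turn from the pose commanded when the call began, along the tool's axes at that moment; what a row does not reach only later rows make up. A row lasts 1/8 s, in which the tool goes at most 62.5 mm and 10.7 degrees, less where a joint would pass 70% of its speed; a pose out of reach is approached as far as the arm can. A call with a gripper value outside its range is refused whole. OPENING is the finger opening in m, from 0 to 0.0918, set as the call begins (- or left out, the last holds). The fingers move at their own pace and stop on an object; the grip force is fixed at half the most. Time passes only in rows, so rows that repeat a pose let the fingers close. It gives the time, the measured TCP pose, the force, the opening and the grip force at its end, in the units of the state.
- get_obs(): the state, without advancing time (a new reading comes with each control period).
- vision.capture(name): name is "side" or "top" or "wrist"; returns a dict with "pixels" (420x560x3 uint8, red, green, blue), "vfov" (degrees; the focal length in pixels is half the picture's height over the tangent of half this angle, whatever the lens; pixels are square), "cx", "cy" (the principal point, pixels), "dist" ([k1, k2, p1, p2, k3] as OpenCV has them; the pictures are not rectified), "pose" (4x4, takes a point from camera to world coordinates); the wrist camera has in their place "T_tool_cam" (4x4, takes a point from camera to tool coordinates, whose origin is the TCP and whose axes are the flange's). Camera axes: x right, y up, looking along -z (the intrinsics and any distortion apply to the point x, -y, -z); pixel columns grow to the right and rows downward; lengths in mm; the calibration is good to about 2 mm. A picture is of the moment at which its call begins: read the wrist's pose just before it. There is no depth.
- workorder.close_job(): hands the job in; it is judged then, once.
The state is a dict: "time": time; "joint_positions": joint angles; "dq": joint speeds; "tau": joint torques, N m; "tool_pos": TCP position; "tcp_rot": TCP orientation; "contact_force": force on the tool from outside, world axes, zero at the start; "moment": the same for the moment, N m; "grip_width": finger opening in mm; "finger_force": force on a finger pad.
Only numpy, scipy, OpenCV 4.12 (cv2) and the standard library are available. Lean on these libraries where they do the work, as an engineer would, in place of code of your own. Each camera call takes 0.05 s, during which the arm holds its last target. There are 200 camera calls.

## Working session

There is one attempt and no reset: what is moved stays moved. The work goes in short steps, Python scripts to look and compute and a shell command to move; the robot and the scene stay as the last step left them, time stands still between calls to the robot, and variables do not carry over. Pictures are saved under pics/ and viewed, at most 14 in all, crops included, and the job is handed in when it is done.

```bash
ls; mkdir -p pics
python3 - <<'E'
from plant import get_obs, vision
import cv2,numpy as np,pickle
d={}
for n in("side","top","wrist"):
    o=get_obs();c=vision.capture(n);d[n]=(o,c);cv2.imwrite(f"pics/{n}0.png",c["pixels"][...,::-1])
    print(n,{k:np.round(v,3).tolist() for k,v in c.items() if k!="pixels"})
print(get_obs())
pickle.dump(d,open("c0.pkl","wb"))
E
```

```text
pics
side {'vfov': 51.206, 'cx': 278.706, 'cy': 213.05, 'dist': [-0.12, 0.0, 0.0, 0.0, 0.0], 'pose': [[0.996, 0.049, -0.073, 412.758], [-0.088, 0.532, -0.842, -828.2], [-0.003, 0.845, 0.534, 578.426], [0.0, 0.0, 0.0, 1.0]]}
top {'vfov': 46.228, 'cx': 277.732, 'cy': 207.116, 'dist': [-0.112, 0.0, 0.0, 0.0, 0.0], 'pose': [[-0.029, 0.993, -0.114, 386.081], [-0.999, -0.027, 0.017, 16.633], [0.014, 0.114, 0.993, 1018.555], [0.0, 0.0, 0.0, 1.0]]}
wrist {'vfov': 62.438, 'cx': 278.174, 'cy': 209.963, 'dist': [-0.046, 0.0, 0.0, 0.0, 0.0], 'T_tool_cam': [[0.0, 0.966, 0.258, 68.709], [1.0, -0.0, 0.0, -0.688], [0.0, 0.258, -0.966, -158.463], [0.0, 0.0, 0.0, 1.0]]}
{'time': 0.15, 'joint_positions': array([ 1.01198953e+00,  3.42555597e-01,  1.52477143e+00,  8.67297390e-06,
        1.27540436e+00, -1.45988846e-01]), 'dq': array([-0.00029698, -0.00136102, -0.00284848,  0.00074158,  0.00047491,
        0.0011392 ]), 'tau': array([ 1.23901838e-03, -4.31472945e+01, -2.44352496e+01,  7.16316747e-02,
        5.37946739e-02, -8.84612882e-05]), 'tool_pos': array([210.43988897, 480.65680667, 226.21742267]), 'tcp_rot': array([-3.14046724e+00, -1.73859071e-04,  2.72877207e+00]), 'contact_force': array([-1.67235683, -0.17364187, -0.37042284]), 'moment': array([ 0.05847251, -0.01344204,  0.0025541 ]), 'finger_force': 0.0, 'grip_width': 91.76984712768908}
```

View pics/top0.png

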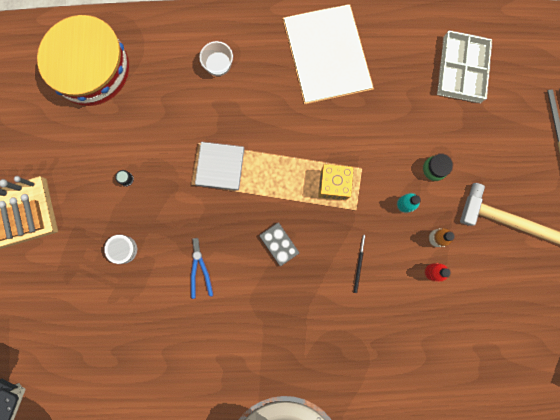

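View pics/side0.png

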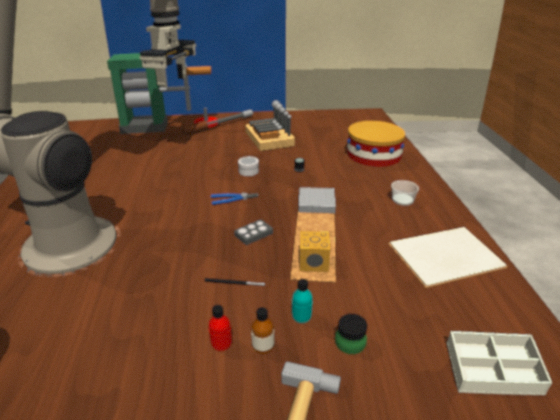

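The top view shows the block at (219,166), the cube at (337,181), the plate at (279,244), a bright round thing at (120,249) that may be the tin, the loupe at (123,178), and the jar at (438,167). Three things have the bottle's shape: teal (408,203), amber (441,237) and red (438,272). The amber one fits the description. A bowl at (216,58) is another round candidate for the tin. The crop below should settle the bottle and the tin.

```bash
cat > h.py <<'E'
import numpy as np,cv2,pickle
from scipy.spatial.transform import Rotation as R
from scipy.optimize import least_squares
def K(c):
    f=c["pixels"].shape[0]/2/np.tan(np.radians(c["vfov"])/2)
    return np.array([[f,0,c["cx"]],[0,f,c["cy"]],[0,0,1.]])
def pose(c,o=None):
    if "pose" in c: return np.array(c["pose"])
    T=np.eye(4);T[:3,:3]=R.from_euler("xyz",o["tcp_rot"]).as_matrix();T[:3,3]=o["tool_pos"]
    return T@np.array(c["T_tool_cam"])
def proj(P,c,o=None):
    T=np.linalg.inv(pose(c,o));p=(T[:3,:3]@np.atleast_2d(P).T).T+T[:3,3]
    return cv2.projectPoints((p*[1,-1,-1]).reshape(-1,1,3),np.zeros(3),np.zeros(3),K(c),np.array(c["dist"]))[0][:,0]
def ray(px,c,o=None):
    n=cv2.undistortPoints(np.array(px,float).reshape(-1,1,2),K(c),np.array(c["dist"]))[:,0]
    T=pose(c,o);d=np.c_[n[:,0],-n[:,1],-np.ones(len(n))]@T[:3,:3].T
    return T[:3,3],d/np.linalg.norm(d,axis=1)[:,None]
def onz(px,z,c,o=None):
    p,d=ray(px,c,o);return p+d*((z-p[2])/d[:,2])[:,None]
def tri(views): # list of (px,c,o)
    A=np.zeros((3,3));b=np.zeros(3);L=[]
    for px,c,o in views:
        p,d=ray([px],c,o);M=np.eye(3)-np.outer(d[0],d[0]);A+=M;b+=M@p;L.append((M,p))
    X=np.linalg.solve(A,b);return X,[round(float(np.linalg.norm(M@(X-p))),1) for M,p in L]
E
python3 - <<'E'
from h import *
d=pickle.load(open("c0.pkl","rb"));t=d["top"][1]["pixels"];s=d["side"][1]["pixels"]
def cr(i,x,y,w,h,W,H):return cv2.resize(i[y:y+h,x:x+w],(W,H),interpolation=cv2.INTER_CUBIC)
A=np.hstack([cr(t,90,150,80,60*2,267,300*4//3)[:300],cr(s,200,270,160,90,533,300)])
B=np.hstack([cr(s,220,140,100,75,400,300),cr(t,380,140,100,75*2,400,300*2)[:300]])
A[:]=np.hstack([cr(t,90,160,107,120,267,300),cr(s,200,270,160,90,533,300)])
B=np.hstack([cr(s,220,140,100,75,400,300),cr(t,380,145,187,140,400,300)])
cv2.imwrite("pics/m1.png",np.vstack([A,B])[...,::-1])
for a,b,n in[((219,166),(317,198),"anvil"),((337,181),(315,240),"cube"),((279,244),(253,231),"plate"),((120,249),(249,162),"tin"),((123,178),(299,161),"loupe"),((448,237),(263,315),"bottlecap"),((441,166),(352,325),"jar")]:
    X,e=tri([(a,d["top"][1],None),(b,d["side"][1],None)]);print(n,X.round(1),e)
E
```

```text
anvil [591.2 118.5  17. ] [1.1, 1.1]
cube [ 546.3 -118.9   59.4] [1.3, 1.3]
plate [425.5  -1.1   8.4] [0.3, 0.3]
tin [425.  321.1  28.4] [1.7, 1.7]
loupe [570.2 316.1  27.4] [1.3, 1.3]
bottlecap [ 428.4 -331.1   73.3] [1.9, 1.9]
jar [ 574.6 -337.9   42.8] [0.8, 0.8]
```

View pics/m1.png

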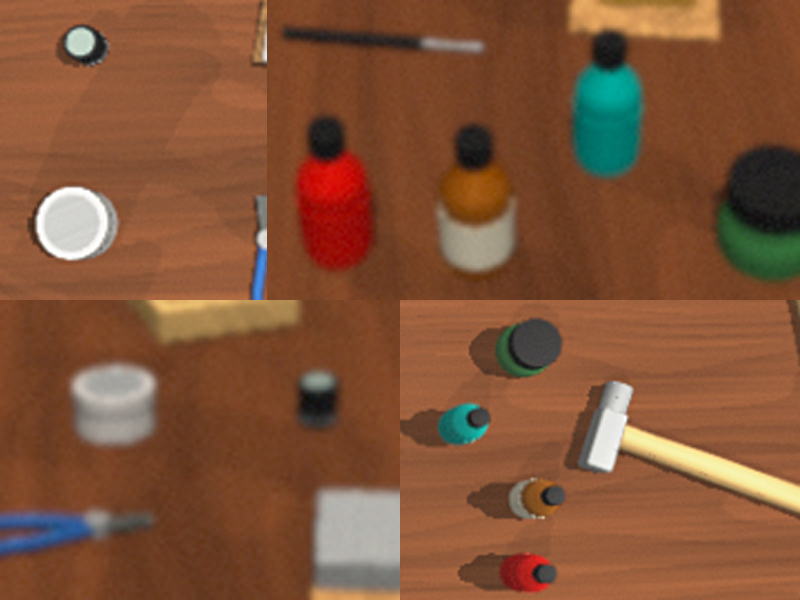

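View pics/wrist0.png

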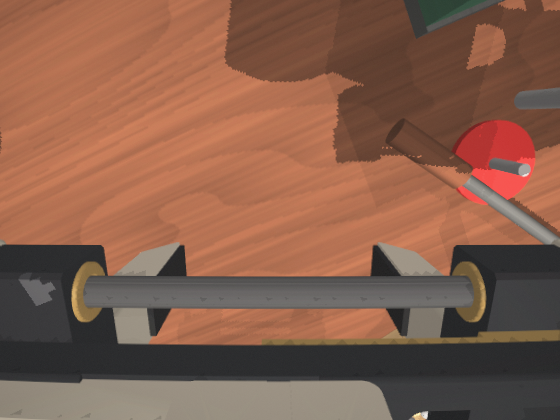

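The crop confirms the bottle: amber body, pale label and black cap at top (441,237) and side (263,330), with the red and teal ones as decoys. The tin is the closed bright one at top (120,249), and the loupe is at (123,178). The wrist picture shows only bare wood and clutter. Next I move to hover over the mat.

```bash
cat >> h.py <<'E'
def plan(x,y,z,yaw):
    from plant import get_obs
    o=get_obs();Rm=R.from_euler("xyz",o["tcp_rot"]);T=R.from_euler("xyz",[np.pi,0,yaw])
    dp=Rm.inv().apply(np.array([x,y,z])-o["tool_pos"])/1000;rv=(Rm.inv()*T).as_rotvec()
    print("dp",dp.round(4).tolist(),"rot",rv.round(4).tolist(),"rows>=",round(max(np.linalg.norm(dp)/.0625,np.linalg.norm(rv)/.1867),1))
def snap(n,name="wrist"):
    from plant import get_obs,vision
    o=get_obs();c=vision.capture(name);pickle.dump((o,c),open(n+".pkl","wb"));cv2.imwrite(f"pics/{n}.png",c["pixels"][...,::-1]);return o,c
def ld(n):return pickle.load(open(n+".pkl","rb"))
E
python3 -m pendant '{"dp":[[-0.225,-0.164,-0.074],[-0.225,-0.164,-0.074],[-0.225,-0.164,-0.074],[-0.225,-0.164,-0.074],[-0.225,-0.164,-0.074],[-0.225,-0.164,-0.074],[-0.225,-0.164,-0.074],[-0.225,-0.164,-0.074]],"rotation":[[0,0,1.36],[0,0,1.36],[0,0,1.36],[0,0,1.36],[0,0,1.36],[0,0,1.36],[0,0,1.36],[0,0,1.36]]}'
python3 -c "
from h import *;plan(490,0,300,0)"
```

```text
time: 1.15
tool_pos: [350.9, 240.2, 300.6]
tcp_rot: [-3.141, 0.0, 1.365]
contact_force: [-0.5, 0.1, -0.3]
grip_width: 91.7
finger_force: 0.0
dp [-0.2067, 0.1853, 0.0005] rot [-0.0002, 0.0004, 1.3651] rows>= 7.3
```

```bash
python3 -m pendant '{"dp":[[-0.207,0.185,0],[-0.207,0.185,0],[-0.207,0.185,0],[-0.207,0.185,0],[-0.207,0.185,0],[-0.207,0.185,0],[-0.207,0.185,0],[-0.207,0.185,0]],"rotation":[[0,0,1.365],[0,0,1.365],[0,0,1.365],[0,0,1.365],[0,0,1.365],[0,0,1.365],[0,0,1.365],[0,0,1.365]]}'
python3 -c "
from h import *;snap('w1')"
```

```text
time: 2.15
tool_pos: [490.5, 0.4, 300.3]
tcp_rot: [-3.141, 0.001, 0.0]
contact_force: [-0.8, -0.4, 0.4]
grip_width: 91.9
finger_force: 0.0
```

View pics/w1.png

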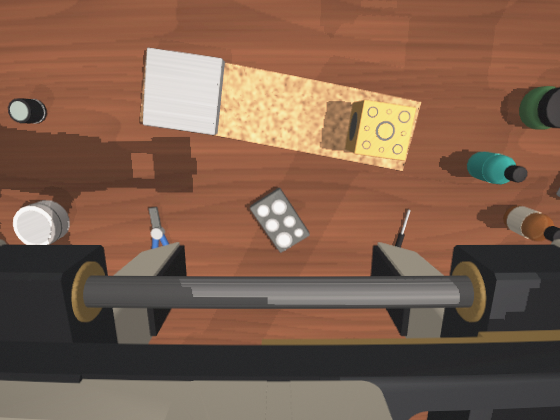

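The wrist view shows the block (182,92), cube (385,130), plate (279,220), loupe (27,111), tin (40,222), amber bottle (525,222) and teal bottle (490,168). I'll segment these for corners.

```bash
cat > seg.py <<'E'
from h import *
d=pickle.load(open("c0.pkl","rb"))
V={"top":(d["top"][1],None),"side":(d["side"][1],None),"w1":ld("w1")[::-1]}
seeds={"top":dict(anvil=(219,166),plate=(279,244)),"w1":dict(anvil=(182,92),plate=(279,220)),"side":dict(anvil=(317,198),plate=(253,231))}
for v in V:
    c=V[v][0];im=c["pixels"];hsv=cv2.cvtColor(im,cv2.COLOR_RGB2HSV)
    for n,s in seeds[v].items():
        m=(hsv[...,1]<60).astype(np.uint8)
        w=np.zeros_like(m);w[max(0,s[1]-60):s[1]+60,max(0,s[0]-60):s[0]+60]=1;m*=w
        m=cv2.morphologyEx(m,cv2.MORPH_CLOSE,np.ones((3,3)))
        k,l,st,ce=cv2.connectedComponentsWithStats(m)
        i=l[s[1],s[0]]
        cs=max(cv2.findContours((l==i).astype(np.uint8),cv2.RETR_EXTERNAL,cv2.CHAIN_APPROX_NONE)[0],key=cv2.contourArea)
        h=cv2.convexHull(cs);print(v,n,i,cv2.approxPolyDP(h,2.2,True)[:,0].tolist())
im=V["w1"][0]["pixels"]
A=cv2.resize(im[35:185,130:430],(800,400),interpolation=cv2.INTER_CUBIC)
cv2.imwrite("pics/m2.png",A[...,::-1])
E
python3 seg.py
```

```text
top anvil 1 [[201, 142], [243, 147], [238, 189], [196, 185]]
top plate 3 [[276, 223], [298, 251], [281, 265], [260, 237], [260, 234]]
side anvil 5 [[299, 189], [333, 188], [334, 211], [300, 211]]
side plate 12 [[271, 228], [271, 233], [248, 243], [235, 234], [237, 229], [258, 220]]
w1 anvil 1 [[147, 48], [222, 59], [224, 64], [216, 133], [143, 124]]
w1 plate 1 [[278, 188], [308, 232], [307, 236], [279, 251], [250, 209], [251, 205]]
```

View pics/m2.png

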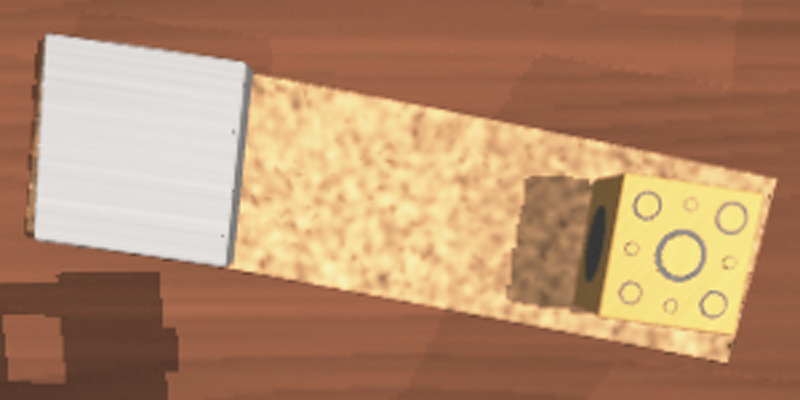

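```bash
cat > fit.py <<'E'
from h import *
d=pickle.load(open("c0.pkl","rb"))
TOP=(d["top"][1],None);SIDE=(d["side"][1],None);W=ld("w1")[::-1]
def box(p,s):
    x,y,yaw,z=p;L,Wd,H=s
    P=np.array([[a*L/2,b*Wd/2,c*H] for a in(-1,1) for b in(-1,1) for c in(0,1)])
    return P@R.from_euler("z",yaw).as_matrix().T+[x,y,z]
def cyl(p,s):
    a=np.linspace(0,6.283,60);D,H=s
    return np.vstack([np.c_[p[0]+D/2*np.cos(a),p[1]+D/2*np.sin(a),p[3]+0*a+h] for h in(0,H)])
def dense(poly,n=12):
    q=np.array(poly,float);return np.vstack([q[i]+(q[(i+1)%len(q)]-q[i])*np.linspace(0,1,n,endpoint=False)[:,None] for i in range(len(q))])
def fit(obs,s,p0,z0,shape=box,freez=False):
    O=[(dense(poly),v) for poly,v in obs]
    def f(q):
        p=[q[0],q[1],q[2],q[3] if freez else z0];r=[]
        for pts,v in O:
            h=cv2.convexHull(proj(shape(p,s),*v).astype(np.float32))
            r+=[cv2.pointPolygonTest(h,tuple(map(float,t)),True) for t in pts]
        return r
    q0=list(p0)+([z0] if freez else [])
    r=least_squares(f,q0,x_scale=[10,10,.1]+([10] if freez else []),diff_step=1e-4,loss="soft_l1")
    return r.x.round(3),round(float(np.sqrt(np.mean(np.array(r.fun)**2))),2)
E
python3 - <<'E'
from fit import *
A={"top":([[201,142],[243,147],[238,189],[196,185]],TOP),"w":([[147,48],[222,59],[224,64],[216,134],[143,125]],W),"side":([[299,189],[333,188],[334,211],[300,211]],SIDE)}
P={"top":([[276,223],[298,251],[281,265],[260,237]],TOP),"w":([[278,188],[308,232],[307,236],[279,251],[250,209],[251,205]],W),"side":([[271,228],[271,233],[248,243],[235,234],[237,229],[258,220]],SIDE)}
for n,D,s,p0,z in(("anvil",A,(90,90,22),(591,118,-.15),3),("plate",P,(76,48,16),(425,-1,.9),0)):
    for k in D: print(n,k,*fit([D[k]],s,p0,z))
    print(n,"all",*fit(list(D.values()),s,p0,z),"freez",*fit(list(D.values()),s,p0,z,freez=True))
# cube top corners, z=63
for nm,q,v in(("w",[(364,100.2),(414.6,106.6),(406,160.2),(355.4,153.9)],W),):
    X=onz(q,63,*v);print("cube",nm,X.mean(0).round(1),[round(float(np.linalg.norm(X[i]-X[i-1])),1) for i in range(4)],[round(float(np.arctan2(*(X[a]-X[b])[:2][::-1])),3) for a,b in((0,3),(1,2))],[round(float(np.arctan2(-(X[a]-X[b])[0],(X[a]-X[b])[1])),3) for a,b in((0,1),(3,2))])
X=onz([(421,101.7),(403.7,170.7)],3,*W);print("mat end",X.round(1))
im=TOP[0]["pixels"]
A=np.hstack([cv2.resize(im[150:220,300:380],(400,350),interpolation=cv2.INTER_CUBIC),cv2.resize(SIDE[0]["pixels"][225:295,275:355],(400,350),interpolation=cv2.INTER_CUBIC)])
cv2.imwrite("pics/m3.png",A[...,::-1])
E
```

```text
anvil top [ 5.91058e+02  1.17408e+02 -1.21000e-01] 1.0
anvil w [ 5.89547e+02  1.16703e+02 -1.37000e-01] 1.03
anvil side [ 5.90426e+02  1.19503e+02 -1.39000e-01] 1.31
anvil all [ 5.89846e+02  1.16916e+02 -1.39000e-01] 1.15 freez [ 5.90289e+02  1.17740e+02 -1.39000e-01 -1.38800e+00] 1.14
plate top [ 4.25669e+02 -2.29000e-01  6.57000e-01] 1.05
plate w [425.321  -1.919   0.525] 1.11
plate side [426.545  -1.242   0.777] 1.63
plate all [424.828  -1.582   0.648] 1.43 freez [424.803  -1.612   0.633   0.   ] 1.43
cube w [ 546.  -120.4   63. ] [59.1, 57.1, 59.5, 59.2] [-0.108, -0.073] [-0.11, -0.117]
mat end [[ 580.4 -182.1    3. ]
 [ 492.  -167.5    3. ]]
```

View pics/m3.png

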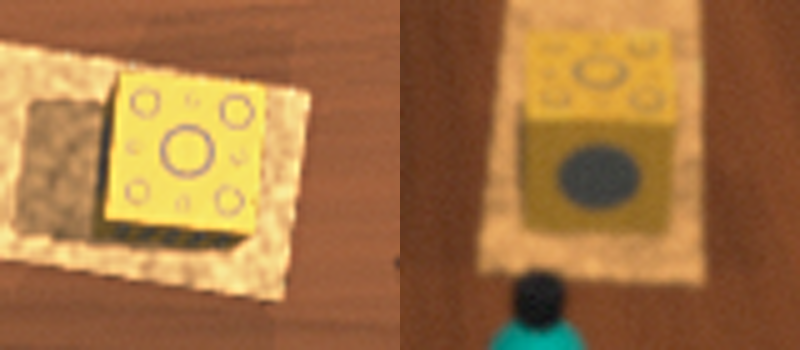

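The crop shows the cube sharply: top-face corners at top-image (323.6,164.4), (352.4,167.2), (350.5,197) and (321.4,193.6). The wrist data agree with the 60 mm size and the mat geometry. The plate's yaw needs a closer look.

Run:
```python
from fit import *
X=onz([(323.6,164.4),(352.4,167.2),(350.5,197),(321.4,193.6)],63,*TOP);print("cube top",X.mean(0).round(1),[round(float(np.linalg.norm(X[i]-X[i-1])),1) for i in range(4)],[round(float(np.arctan2(*(X[a]-X[b])[:2][::-1])),3) for a,b in((0,3),(1,2))],[round(float(np.arctan2(-(X[a]-X[b])[0],(X[a]-X[b])[1])),3) for a,b in((0,1),(3,2))])
plan(388,-27,150,.6)
```

```text
cube top [ 545.4 -118.3   63. ] [58.7, 57.6, 59.9, 57.8] [-0.115, -0.111] [-0.122, -0.144]
dp [-0.1024, 0.0275, 0.1505] rot [-0.0004, 0.0006, -0.6005] rows>= 3.2
```

```bash
python3 -m pendant '{"dp":[[-0.026,0.007,0.038],[-0.051,0.014,0.075],[-0.077,0.021,0.113],[-0.102,0.0275,0.1505],[-0.102,0.0275,0.1505],[-0.102,0.0275,0.1505]],"rotation":[[0,0,-0.15],[0,0,-0.3],[0,0,-0.45],[0,0,-0.6],[0,0,-0.6],[0,0,-0.6]]}'
python3 - <<'E'
from h import *
o,c=snap('w2');im=c["pixels"];hsv=cv2.cvtColor(im,cv2.COLOR_RGB2HSV)
cv2.imwrite("pics/w2.png",im[:260,...,::-1])
E
```

```text
time: 2.95
tool_pos: [390.5, -27.6, 151.4]
tcp_rot: [3.14, -0.002, 0.602]
contact_force: [-0.4, 0.1, 0.2]
grip_width: 91.9
finger_force: 0.0
```

View pics/w2.png

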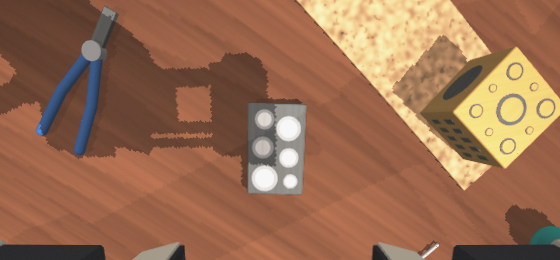

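Run:
```python
from fit import *
W2=ld("w2")[::-1];im=W2[0]["pixels"];hsv=cv2.cvtColor(im,cv2.COLOR_RGB2HSV)
m=(hsv[...,1]<75).astype(np.uint8);w=m*0;w[85:215,235:320]=1;m*=w
m=cv2.morphologyEx(m,cv2.MORPH_OPEN,np.ones((5,5)))
cs=max(cv2.findContours(m,cv2.RETR_EXTERNAL,cv2.CHAIN_APPROX_NONE)[0],key=cv2.contourArea)
h=cv2.approxPolyDP(cv2.convexHull(cs),1.5,True)[:,0];print(h.tolist())
print(*fit([(h,W2)],(76,48,16),(425,-1,.6),0))
print(proj(box((425.3,-1.9,.6,0),(76,48,16)),*W2).round(0).tolist())
X=onz([(249,103),(306,104),(302,194),(248,194)],16,*W2);print(X.mean(0),[round(float(np.linalg.norm(X[i]-X[i-1])),1) for i in range(4)],[round(float(np.arctan2(*(X[a]-X[b])[:2][::-1])),3) for a,b in((0,3),(1,2))])
```

```text
[[304, 104], [305, 127], [301, 193], [249, 193], [247, 191], [248, 103]]
[425.478  -2.194   0.593] 0.78
[[301.0, 190.0], [303.0, 194.0], [249.0, 190.0], [247.0, 194.0], [303.0, 103.0], [304.0, 103.0], [247.0, 103.0], [245.0, 102.0]]
[425.45953653  -3.07811508  16.        ] [75.9, 46.5, 75.1, 46.9] [0.57, 0.575]
```

The plate lies at (425.5, -2.2) with yaw 0.58. Its top measures 76 × 47 at z = 16, as it should.

```bash
python3 -c "
from h import *;plan(425.5,-2.4,60,.58);plan(425.5,-2.4,3,.58)"
```

```text
dp [0.0426, -0.0014, 0.0918] rot [0.0027, -0.0026, 0.0223] rows>= 1.6
dp [0.0425, -0.0016, 0.1488] rot [0.0027, -0.0026, 0.0223] rows>= 2.5
```

```bash
python3 -m pendant '{"dp":[[0.022,0,0.045],[0.044,0,0.09],[0.044,0,0.09],[0.044,0,0.09],[0.044,0,0.09]],"rotation":[[0,0,0.02],[0,0,0.02],[0,0,0.02],[0,0,0.02],[0,0,0.02]]}'
python3 -c "
from h import *;plan(425.5,-2.4,3,.58)"
```

```text
time: 3.62
tool_pos: [426.0, -2.8, 62.1]
tcp_rot: [3.139, -0.003, 0.583]
contact_force: [-1.5, 0.8, -0.4]
grip_width: 91.5
finger_force: 0.0
dp [-0.0004, -0.0008, 0.0591] rot [0.0027, -0.0028, 0.0033] rows>= 0.9
```

```bash
python3 -m pendant '{"dp":[[-0.0004,-0.0006,0.03],[-0.0004,-0.0006,0.05],[-0.0004,-0.0006,0.0575],[-0.0004,-0.0006,0.0575],[-0.0004,-0.0006,0.0575]],"rotation":[[0,0,0],[0,0,0],[0,0,0],[0,0,0],[0,0,0]]}'
python3 -m pendant '{"dp":[[0,0,0],[0,0,0],[0,0,0],[0,0,0],[0,0,0]],"rotation":[[0,0,0],[0,0,0],[0,0,0],[0,0,0],[0,0,0]]}' 0.03
```

```text
time: 4.25
tool_pos: [425.0, -2.3, 3.7]
tcp_rot: [3.14, -0.001, 0.584]
contact_force: [0.2, -0.6, 0.3]
grip_width: 91.8
finger_force: 0.0
time: 4.88
tool_pos: [424.3, -2.1, 2.7]
tcp_rot: [-3.141, -0.0, 0.584]
contact_force: [0.2, -0.1, 0.5]
grip_width: 47.7
finger_force: 30.0
```

```bash
python3 -m pendant '{"dp":[[0,0,-0.03],[0,0,-0.08],[0,0,-0.13],[0,0,-0.16],[0,0,-0.16],[0,0,-0.16]],"rotation":[[0,0,0],[0,0,0.1],[0,0,0.25],[0,0,0.4],[0,0,0.55],[0,0,0.718]]}'
python3 -c "
from h import *;plan(530,125,170,-.138)"
```

```text
time: 5.62
tool_pos: [423.8, -2.0, 162.6]
tcp_rot: [-3.141, 0.001, -0.14]
contact_force: [-0.2, 0.3, -3.4]
grip_width: 47.5
finger_force: 30.0
dp [0.0875, -0.1405, -0.0074] rot [-0.0001, 0.0006, -0.0015] rows>= 2.7
```

```bash
python3 -m pendant '{"dp":[[0.022,-0.035,0],[0.044,-0.07,-0.004],[0.066,-0.105,-0.008],[0.0875,-0.1405,-0.008],[0.0875,-0.1405,-0.008],[0.0875,-0.1405,-0.008],[0.0875,-0.1405,-0.008]],"rotation":[[0,0,0],[0,0,0],[0,0,0],[0,0,0],[0,0,0],[0,0,0],[0,0,0]]}'
python3 - <<'E'
from fit import *
o,c=snap('w3');W3=(c,o);im=c["pixels"];hsv=cv2.cvtColor(im,cv2.COLOR_RGB2HSV)
print(proj(box((589.6,116.8,-.138,3),(90,90,22)),*W3).round(0).tolist())
m=(hsv[...,1]<45).astype(np.uint8);m[235:]=0
m=cv2.morphologyEx(m,cv2.MORPH_OPEN,np.ones((5,5)))
cs=max(cv2.findContours(m,cv2.RETR_EXTERNAL,cv2.CHAIN_APPROX_NONE)[0],key=cv2.contourArea)
h=cv2.approxPolyDP(cv2.convexHull(cs),1.5,True)[:,0];print(h.tolist())
print(*fit([(h,W3)],(90,90,22),(589.6,117,-.138),3)); print(o["tool_pos"],o["tcp_rot"])
E
```

```text
time: 6.5
tool_pos: [529.0, 124.7, 170.4]
tcp_rot: [3.141, 0.001, -0.135]
contact_force: [0.6, 0.0, -3.6]
grip_width: 47.3
finger_force: 30.0
[[324.0, 176.0], [327.0, 180.0], [229.0, 175.0], [226.0, 179.0], [328.0, 75.0], [331.0, 72.0], [226.0, 75.0], [222.0, 72.0]]
[[225, 72], [331, 73], [326, 178], [247, 178], [227, 176]]
[ 5.90438e+02  1.16162e+02 -1.65000e-01] 1.22
[529.00257487 124.68797841 170.41785089] [ 3.14121850e+00  1.23645728e-03 -1.35032771e-01]
```

View pics/w3.png

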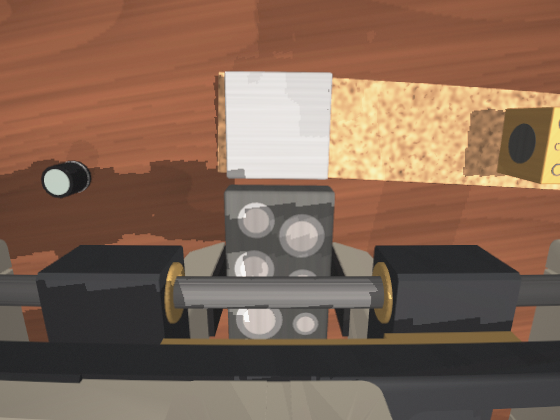

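Run:
```python
from fit import *
o,c=ld("w3");W3=(c,o)
X=onz([(225,72),(331,73),(327.5,179),(227.5,178)],25,*W3);print(X.mean(0),[round(float(np.linalg.norm(X[i]-X[i-1])),1) for i in range(4)],[round(float(np.arctan2(*(X[a]-X[b])[:2][::-1])),3) for a,b in((0,3),(1,2))],[round(float(np.arctan2(-(X[a]-X[b])[0],(X[a]-X[b])[1])),3) for a,b in((0,1),(3,2))])
Y=onz([(228,187),(332,187),(280,187)],170.4-2.7+16,*W3);Rm=R.from_euler("xyz",o["tcp_rot"])
print("plate front edge in tool",Rm.inv().apply(Y-o["tool_pos"]).round(1).tolist())
plan(590.2,116.9,60,-.138)
```

```text
[589.83518626 115.81568448  25.        ] [88.7, 87.6, 88.8, 88.7] [-0.146, -0.134] [-0.144, -0.145]
plate front edge in tool [[41.0, -20.5, -13.3], [41.0, 23.8, -13.3], [41.0, 1.6, -13.3]]
dp [0.0616, -0.0005, 0.1106] rot [0.0002, 0.0007, 0.0028] rows>= 2.0
```

```bash
python3 -m pendant '{"dp":[[0.03,0,0.05],[0.0605,-0.001,0.1],[0.0605,-0.001,0.12],[0.0605,-0.001,0.12],[0.0605,-0.001,0.12],[0.0605,-0.001,0.12]],"rotation":[[0,0,0.003],[0,0,0.003],[0,0,0.003],[0,0,0.003],[0,0,0.003],[0,0,0.003]]}'
python3 -c "
from h import *;plan(589,117.2,28.5,-.14)"
```

```text
time: 7.3
tool_pos: [590.7, 118.4, 52.6]
tcp_rot: [-3.141, -0.003, -0.137]
contact_force: [-0.1, -0.2, -5.1]
grip_width: 48.0
finger_force: 30.0
dp [-0.0016, 0.0014, 0.0241] rot [-0.0007, -0.003, 0.0028] rows>= 0.4
```

```bash
python3 -m pendant '{"dp":[[-0.001,0.0007,0.01],[-0.001,0.0007,0.018],[-0.001,0.0007,0.0215],[-0.001,0.0007,0.0225],[-0.001,0.0007,0.0225]],"rotation":[[0,0,0.003],[0,0,0.003],[0,0,0.003],[0,0,0.003],[0,0,0.003]]}'
python3 -c "
from h import *;plan(589,117.2,28,-.14)"
```

```text
time: 7.92
tool_pos: [588.9, 117.8, 28.2]
tcp_rot: [-3.141, -0.0, -0.14]
contact_force: [-0.5, 0.0, -3.9]
grip_width: 47.5
finger_force: 30.0
dp [0.0002, 0.0006, 0.0002] rot [-0.0001, -0.0001, -0.0002] rows>= 0.0
```

```bash
python3 -m pendant '{"dp":[[0,0.0004,0.0005],[0,0.0004,0.0005],[0,0.0004,0.0005],[0,0.0004,0.0005],[0,0.0004,0.0005]],"rotation":[[0,0,0],[0,0,0],[0,0,0],[0,0,0],[0,0,0]]}' 0.0918
python3 -m pendant '{"dp":[[0,0,-0.04],[-0.02,0,-0.09],[-0.06,0,-0.14],[-0.06,0,-0.14],[-0.06,0,-0.14]],"rotation":[[0,0,0],[0,0,0],[0,0,0],[0,0,0],[0,0,0]]}'
python3 - <<'E'
from fit import *
o,c=snap('w4');im=c["pixels"][40:220,180:380]
cv2.imwrite("pics/w4.png",cv2.resize(im,(660,594),interpolation=cv2.INTER_CUBIC)[...,::-1])
E
```

```text
time: 8.55
tool_pos: [588.8, 117.4, 27.8]
tcp_rot: [-3.141, -0.0, -0.14]
contact_force: [-1.7, -0.4, 0.2]
grip_width: 90.6
finger_force: 0.0
time: 9.18
tool_pos: [529.4, 125.8, 167.7]
tcp_rot: [-3.141, -0.001, -0.14]
contact_force: [0.7, -0.1, -0.3]
grip_width: 92.1
finger_force: 0.0
```

View pics/w4.png

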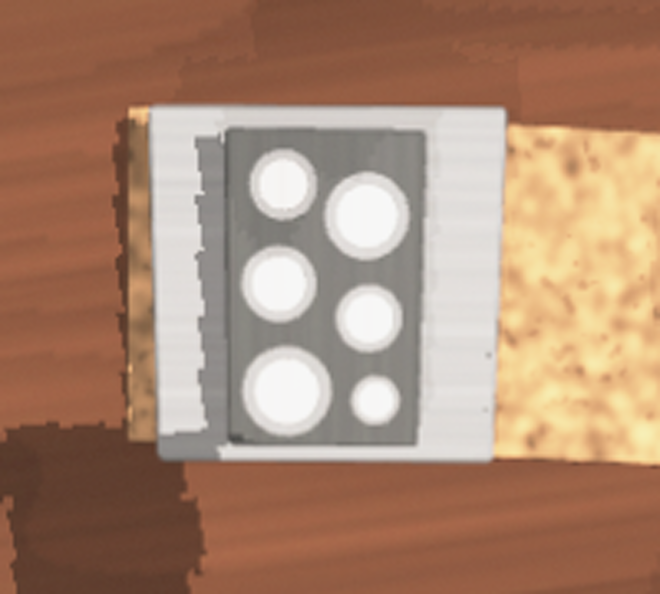

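Run:
```python
from fit import *
o,c=ld("w4");W=(c,o)
f=lambda q:[(180+(u+.5)/3.3-.5,40+(v+.5)/3.3-.5) for u,v in q]
for q,z in(([(151,106),(506,107),(494,461),(159,460)],25),([(225,129),(427,129),(417,445),(230,443)],41)):
    X=onz(f(q),z,*W);print(X.mean(0).round(2),[round(float(np.linalg.norm(X[i]-X[i-1])),1) for i in range(4)],[round(float(np.arctan2(*(X[a]-X[b])[:2][::-1])),3) for a,b in((0,3),(1,2))],[round(float(np.arctan2(-(X[a]-X[b])[0],(X[a]-X[b])[1])),3) for a,b in((0,1),(3,2))])
plan(535,300,170,-.14)
```

```text
[590.28 115.66  25.  ] [89.1, 88.2, 89.1, 89.3] [-0.152, -0.138] [-0.142, -0.143]
[590.33 116.37  41.  ] [74.8, 47.7, 75.3, 47.0] [-0.144, -0.152] [-0.14, -0.151]
dp [-0.0187, -0.1735, -0.0032] rot [0.0003, 0.001, -0.0003] rows>= 2.8
```

The plate is centred to under 1 mm and lined up to about 0.005 rad. Next is the tin.

```bash
python3 -m pendant '{"dp":[[-0.03,-0.03,0],[-0.07,-0.07,0],[-0.1,-0.1,0],[-0.132,-0.128,0],[-0.132,-0.128,0],[-0.132,-0.128,0],[-0.132,-0.128,0],[-0.132,-0.128,0]],"rotation":[[0,0,-0.18],[0,0,-0.36],[0,0,-0.54],[0,0,-0.72],[0,0,-0.9],[0,0,-1.08],[0,0,-1.26],[0,0,-1.44]]}'
python3 -m pendant '{"dp":[[0,0,0],[0,0,0]],"rotation":[[0,0,-0.09],[0,0,-0.09]]}'
cat > circ.py <<'E'
from fit import *
def circ(v,n,D,H,z0,s0,thr,z=0.):
    """cylinder fit: mask thr(hsv) component near predicted centre"""
    c,o=v;im=c["pixels"];hsv=cv2.cvtColor(im,cv2.COLOR_RGB2HSV).astype(int);m=thr(hsv).astype(np.uint8)
    q=proj([[*s0,z+H]],c,o)[0];w=m*0;r=60;y,x=int(q[1]),int(q[0]);w[max(0,y-r):y+r,max(0,x-r):x+r]=1
    m=cv2.morphologyEx(m*w,cv2.MORPH_OPEN,np.ones((3,3)))
    cs=max(cv2.findContours(m,cv2.RETR_EXTERNAL,cv2.CHAIN_APPROX_NONE)[0],key=cv2.contourArea)
    h=cv2.convexHull(cs)[:,0];print(n,"pred px",q.round(),"hull box",h.min(0),h.max(0));return h
E
python3 - <<'E'
from circ import *
o,c=snap('w5');h=circ((c,o),"tin",58,34,0,(425,321),lambda h:h[...,1]<60)
print(*fit([(h,(c,o))],(58,34),(425,321,0),0,cyl))
cv2.imwrite("pics/w5.png",c["pixels"][:,:,::-1])
E
```

```text
time: 10.22
tool_pos: [416.5, 270.7, 165.9]
tcp_rot: [-3.139, 0.002, 1.305]
contact_force: [-0.9, -0.7, -0.0]
grip_width: 91.4
finger_force: 0.0
time: 10.48
tool_pos: [416.5, 270.7, 166.2]
tcp_rot: [-3.139, 0.002, 1.388]
contact_force: [0.2, 0.4, -0.0]
grip_width: 91.5
finger_force: 0.0
tin pred px [277. 139.] hull box [240 103] [309 173]
[423.097 321.724   0.   ] 0.23
```

View pics/w5.png

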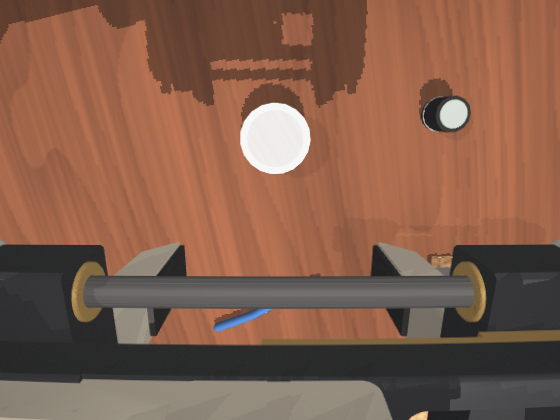

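The wrist view shows the tin lid centred at (275,138) and the loupe at (454,114). The tin fit, about (423, 322), has rms 0.23 px at the expected height.

```bash
python3 -c "
from h import *;plan(422.2,321,8,1.39)"
```

```text
dp [0.0506, -0.0033, 0.1584] rot [-0.0019, 0.0013, -0.0025] rows>= 2.7
```

```bash
python3 -m pendant '{"dp":[[0.03,-0.002,0.03],[0.0506,-0.0033,0.07],[0.0506,-0.0033,0.11],[0.0506,-0.0033,0.145],[0.0506,-0.0033,0.158],[0.0506,-0.0033,0.158],[0.0506,-0.0033,0.158]],"rotation":[[0,0,0],[0,0,0],[0,0,0],[0,0,0],[0,0,0],[0,0,0],[0,0,0]]}'
python3 -m pendant '{"dp":[[0,0,0],[0,0,0],[0,0,0],[0,0,0],[0,0,0]],"rotation":[[0,0,0],[0,0,0],[0,0,0],[0,0,0],[0,0,0]]}' 0.04
python3 -m pendant '{"dp":[[0,0,-0.03],[0,0,-0.08],[0,0,-0.12],[0,0,-0.13],[0,0,-0.13]],"rotation":[[0,0,0],[0,0,0],[0,0,0],[0,0,0],[0,0,0]]}'
python3 -c "
from h import *;plan(500,150,138,1.39);plan(567.5,-1,138,1.39)"
```

```text
time: 11.4
tool_pos: [423.3, 321.8, 11.0]
tcp_rot: [3.14, -0.002, 1.389]
contact_force: [-0.6, -0.2, -0.7]
grip_width: 91.8
finger_force: 0.0
time: 12.02
tool_pos: [422.4, 321.4, 9.9]
tcp_rot: [3.141, -0.0, 1.39]
contact_force: [0.5, -0.3, 2.8]
grip_width: 56.5
finger_force: 30.0
time: 12.65
tool_pos: [422.2, 321.2, 139.3]
tcp_rot: [-3.142, 0.0, 1.39]
contact_force: [-0.1, -0.2, -1.8]
grip_width: 56.5
finger_force: 30.0
dp [-0.1544, 0.1074, 0.0013] rot [-0.0001, 0.0, -0.0002] rows>= 3.0
dp [-0.2908, 0.201, 0.0013] rot [-0.0001, 0.0, -0.0002] rows>= 5.7
```

```bash
python3 -m pendant '{"dp":[[-0.03,0.02,0],[-0.08,0.055,0],[-0.13,0.09,0],[-0.18,0.124,0],[-0.23,0.159,0],[-0.27,0.187,0],[-0.2908,0.201,0.03],[-0.2908,0.201,0.06]],"rotation":[[0,0,0],[0,0,0],[0,0,0],[0,0,0],[0,0,0],[0,0,0],[0,0,0],[0,0,0]]}'
python3 -m pendant '{"dp":[[0,0,0],[0,0,0]],"rotation":[[0,0,0],[0,0,0]]}'
python3 -c "
from h import *;plan(567.5,-1,13,1.39)"
```

```text
time: 13.65
tool_pos: [567.3, -3.0, 76.6]
tcp_rot: [-3.139, 0.0, 1.387]
contact_force: [0.0, 1.0, -1.7]
grip_width: 56.3
finger_force: 30.0
time: 13.9
tool_pos: [567.6, -0.6, 79.5]
tcp_rot: [-3.141, -0.0, 1.39]
contact_force: [0.0, -0.6, -0.6]
grip_width: 56.5
finger_force: 30.0
dp [-0.0005, -0.0, 0.0665] rot [-0.0008, -0.0001, 0.0002] rows>= 1.1
```

```bash
python3 -m pendant '{"dp":[[-0.0004,0,0.03],[-0.0004,0,0.05],[-0.0004,0,0.06],[-0.0004,0,0.065],[-0.0004,0,0.0665],[-0.0004,0,0.0665]],"rotation":[[0,0,0],[0,0,0],[0,0,0],[0,0,0],[0,0,0],[0,0,0]]}'
python3 -m pendant '{"dp":[[0,0,0],[0,0,0],[0,0,0],[0,0,0]],"rotation":[[0,0,0],[0,0,0],[0,0,0],[0,0,0]]}' 0.0918
python3 -m pendant '{"dp":[[0,0,-0.03],[0,0,-0.08],[-0.02,0,-0.13],[-0.045,0,-0.16],[-0.045,0,-0.16],[-0.045,0,-0.16]],"rotation":[[0,0,0],[0,0,0],[0,0,0],[0,0,0],[0,0,0],[0,0,0]]}'
python3 - <<'E'
from circ import *
o,c=snap('w6');h=circ((c,o),"tin",58,34,0,(567.5,-1),lambda h:h[...,1]<60,3.)
print(*fit([(h,(c,o))],(58,34),(567,0,0),3,cyl))
cv2.imwrite("pics/w6.png",c["pixels"][:,:,::-1])
plan(560,255,185,1.39)
E
```

```text
time: 14.65
tool_pos: [568.1, -1.3, 13.8]
tcp_rot: [3.141, -0.0, 1.39]
contact_force: [-0.0, -0.4, -0.6]
grip_width: 56.1
finger_force: 30.0
time: 15.15
tool_pos: [567.7, -1.3, 13.3]
tcp_rot: [3.141, -0.0, 1.39]
contact_force: [-0.7, -0.3, 0.5]
grip_width: 89.8
finger_force: 0.0
time: 15.9
tool_pos: [559.0, -45.2, 172.3]
tcp_rot: [-3.14, -0.0, 1.389]
contact_force: [0.2, 1.0, 0.3]
grip_width: 91.8
finger_force: 0.0
tin pred px [279. 147.] hull box [246 111] [314 180]
[568.678   0.      0.   ] 0.78
dp [0.2952, -0.0528, -0.0129] rot [-0.0026, -0.0004, 0.0001] rows>= 4.8
```

View pics/w6.png

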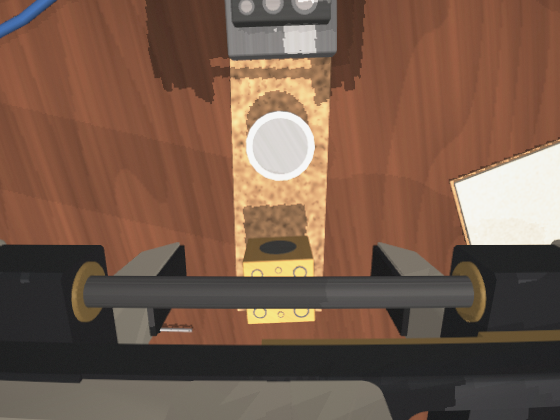

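The tin stands centred across the mat at (280,146), between the block edge (row 53) and the cube edge (row 262). Next is the loupe.

Run:
```python
from circ import *
o,c=ld("w6");W=(c,o)
a=onz([(282,50)],25,*W)[0];b=onz([(279,262)],63,*W)[0];t=onz([(280,145.5)],37,*W)[0]
print(a,b,t,np.linalg.norm((a-t)[:2]),np.linalg.norm((t-b)[:2]),"exp 75ish/90")
o,c=ld("w5");X,e=tri([((454,114),c,o),((123,177),d["top"][1],None)]);print("loupe top",X,e, onz([(454,114)],32,c,o))
plan(562,265,172,1.39)
```

```text
[584.26576794  74.81963777  25.        ] [551.19759836 -92.57560155  63.        ] [ 5.68879301e+02 -4.01398494e-01  3.70000000e+01] 76.77856255478859 93.85481505056156 exp 75ish/90
loupe top [570.55073548 314.84346152  33.72141686] [1.0, 1.0] [[572.25244452 315.24993654  32.        ]]
dp [0.3054, -0.0526, 0.0001] rot [-0.0026, -0.0004, 0.0001] rows>= 5.0
```

```bash
python3 -m pendant '{"dp":[[0.04,-0.007,0],[0.1,-0.017,0],[0.16,-0.028,0],[0.22,-0.038,0],[0.28,-0.048,0],[0.3054,-0.0526,0],[0.3054,-0.0526,0],[0.3054,-0.0526,0]],"rotation":[[0,0,0],[0,0,0],[0,0,0],[0,0,0],[0,0,0],[0,0,0],[0,0,0],[0,0,0]]}'
python3 - <<'E'
from circ import *
o,c=snap('w7');X=proj([[571.5,315,32],[571.5,315,0]],c,o);print(X)
im=c["pixels"];y,x=X[0].astype(int)[::-1];A=im[y-40:y+40,x-50:x+50]
cv2.imwrite("pics/w7.png",cv2.resize(A,(500,400),interpolation=cv2.INTER_CUBIC)[...,::-1]);print("off",x-50,y-40,o["tool_pos"])
E
```

```text
time: 16.95
tool_pos: [562.2, 263.9, 172.0]
tcp_rot: [-3.14, 0.001, 1.39]
contact_force: [-0.2, -0.3, -0.5]
grip_width: 91.8
finger_force: 0.0
[[278.00481535 137.40830249]
 [278.09175343 135.45715327]]
off 228 97 [562.20872935 263.87691108 172.00727278]
```

View pics/w7.png

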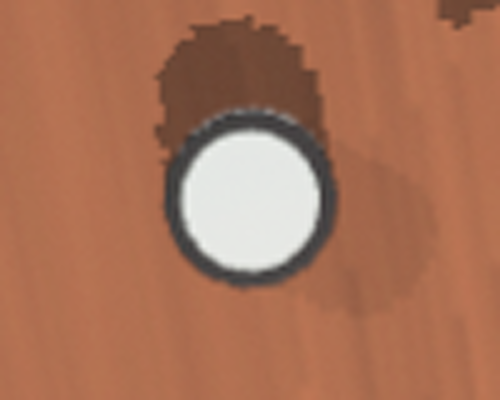

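The loupe's lens is at wrist pixel (278,137), which puts the loupe at about (571, 314.6).

```bash
python3 -m pendant '{"dp":[[0.03,-0.0006,0.03],[0.051,-0.0006,0.07],[0.051,-0.0006,0.11],[0.051,-0.0006,0.15],[0.051,-0.0006,0.163],[0.051,-0.0006,0.163],[0.051,-0.0006,0.163]],"rotation":[[0,0,0],[0,0,0],[0,0,0],[0,0,0],[0,0,0],[0,0,0],[0,0,0]]}'
python3 -m pendant '{"dp":[[0,0,0],[0,0,0],[0,0,0],[0,0,0],[0,0,0],[0,0,0],[0,0,0]],"rotation":[[0,0,0],[0,0,0],[0,0,0],[0,0,0],[0,0,0],[0,0,0],[0,0,0]]}' 0.015
python3 -m pendant '{"dp":[[0,0,-0.03],[0,0,-0.08],[0,0,-0.12],[0,0,-0.13],[0,0,-0.13]],"rotation":[[0,0,0],[0,0,0],[0,0,0],[0,0,0],[0,0,0]]}'
python3 -c "
from h import *;plan(567.6,-1.3,130,1.39)"
```

```text
time: 17.88
tool_pos: [572.8, 314.7, 12.2]
tcp_rot: [3.139, -0.002, 1.389]
contact_force: [0.5, -0.2, -0.1]
grip_width: 91.6
finger_force: 0.0
time: 18.75
tool_pos: [571.4, 314.6, 10.2]
tcp_rot: [-3.142, -0.0, 1.39]
contact_force: [0.2, 0.2, 0.3]
grip_width: 28.1
finger_force: 30.0
time: 19.38
tool_pos: [571.3, 314.6, 140.0]
tcp_rot: [3.142, -0.0, 1.39]
contact_force: [-0.6, 0.2, -0.7]
grip_width: 28.4
finger_force: 30.0
dp [-0.3114, 0.0532, 0.01] rot [0.0001, -0.0001, -0.0002] rows>= 5.1
```

```bash
python3 -m pendant '{"dp":[[-0.04,0.007,0],[-0.1,0.017,0],[-0.16,0.027,0],[-0.22,0.038,0],[-0.28,0.048,0],[-0.311,0.053,0.01],[-0.311,0.053,0.04],[-0.311,0.053,0.06]],"rotation":[[0,0,0],[0,0,0],[0,0,0],[0,0,0],[0,0,0],[0,0,0],[0,0,0],[0,0,0]]}'
python3 -m pendant '{"dp":[[0,0,0],[0,0,0],[0,0,0]],"rotation":[[0,0,0],[0,0,0],[0,0,0]]}'
python3 -c "
from h import *;plan(567.6,-1.3,47.5,1.39)"
```

```text
time: 20.38
tool_pos: [565.6, -1.4, 76.9]
tcp_rot: [-3.136, 0.0, 1.388]
contact_force: [0.3, 0.7, 0.1]
grip_width: 28.7
finger_force: 30.0
time: 20.75
tool_pos: [568.0, -0.7, 80.9]
tcp_rot: [3.14, -0.0, 1.39]
contact_force: [0.6, 0.3, -0.8]
grip_width: 28.0
finger_force: 30.0
dp [-0.0006, -0.0003, 0.0334] rot [0.0013, -0.0001, 0.0001] rows>= 0.5
```

```bash
python3 -m pendant '{"dp":[[-0.0006,-0.0003,0.012],[-0.0006,-0.0003,0.022],[-0.0006,-0.0003,0.029],[-0.0006,-0.0003,0.0325],[-0.0006,-0.0003,0.0325],[-0.0006,-0.0003,0.0325]],"rotation":[[0,0,0],[0,0,0],[0,0,0],[0,0,0],[0,0,0],[0,0,0]]}'
python3 -c "
from h import *;plan(567.6,-1.3,47.3,1.39)"
```

```text
time: 21.5
tool_pos: [567.3, -1.4, 47.8]
tcp_rot: [3.141, -0.0, 1.39]
contact_force: [-0.7, 0.7, -0.7]
grip_width: 28.4
finger_force: 30.0
dp [0.0002, 0.0003, 0.0005] rot [0.0004, -0.0001, -0.0002] rows>= 0.0
```

```bash
python3 -m pendant '{"dp":[[0,0.0003,0.0005],[0,0.0003,0.0005],[0,0.0003,0.0005]],"rotation":[[0,0,0],[0,0,0],[0,0,0]]}'
python3 -m pendant '{"dp":[[0,0,0],[0,0,0],[0,0,0],[0,0,0]],"rotation":[[0,0,0],[0,0,0],[0,0,0],[0,0,0]]}' 0.07
python3 -m pendant '{"dp":[[0,0,-0.03],[0,0,-0.08],[-0.02,0,-0.12],[-0.045,0,-0.125],[-0.045,0,-0.125],[-0.045,0,-0.125]],"rotation":[[0,0,0],[0,0,0],[0,0,0],[0,0,0],[0,0,0],[0,0,0]]}' 0.0918
python3 - <<'E'
from circ import *
o,c=snap('w8');im=c["pixels"];g=cv2.cvtColor(im,cv2.COLOR_RGB2GRAY);hsv=cv2.cvtColor(im,cv2.COLOR_RGB2HSV)
print("pred",proj([[568.7,-.4,37],[568.7,-.4,69]],c,o))
m=((hsv[...,1]<60)).astype(np.uint8)
w=m*0;w[90:215,210:350]=1;m*=w
k,l,st,ce=cv2.connectedComponentsWithStats(m)
print([(s.tolist(),q.round(1).tolist()) for s,q in zip(st,ce) if 150<s[4]<9000])
cv2.imwrite("w8crop.png",im[80:220,200:360,::-1])
E
```

```text
time: 21.88
tool_pos: [567.5, -1.5, 47.2]
tcp_rot: [3.142, -0.0, 1.39]
contact_force: [-0.2, 0.0, 0.1]
grip_width: 28.0
finger_force: 30.0
time: 22.38
tool_pos: [567.5, -1.4, 47.2]
tcp_rot: [3.142, -0.0, 1.39]
contact_force: [-0.3, -0.2, 0.4]
grip_width: 63.7
finger_force: 0.0
time: 23.12
tool_pos: [559.0, -45.2, 171.6]
tcp_rot: [-3.14, -0.001, 1.39]
contact_force: [0.3, -0.9, -0.4]
grip_width: 91.8
finger_force: 0.0
pred [[279.62053562 145.56178231]
 [279.738519   148.9035388 ]]
[([246, 111, 69, 70, 3806], [279.7, 145.3])]
```

Run:
```python
from circ import *
o,c=ld('w8');g=cv2.cvtColor(c["pixels"],cv2.COLOR_RGB2GRAY)[100:190,235:325]
for t in(90,110):
    ys,xs=np.where(g<t);yy,xx=np.mgrid[:90,:90];r=np.hypot(xx-44.7,yy-45.5);M=((g<t)&(r<32)).astype(np.uint8)
    k,l,st,ce=cv2.connectedComponentsWithStats(M);i=1+st[1:,4].argmax();print(t,st[i]+[235,100,0,0,0],ce[i]+[235,100])
px=[(st[i][0]+235+(st[i][2]-1)/2,st[i][1]+100+(st[i][3]-1)/2)]
print("loupe",onz(px,69,c,o),"tin",onz([(280,145.5)],37,c,o))
plan(430,-270,200,0)
```

```text
90 [260 129  39  40 381] [279.14698163 146.11811024]
110 [260 128  39  41 444] [278.58783784 146.22747748]
loupe [[5.68277864e+02 3.56041783e-01 6.90000000e+01]] tin [[ 5.69021006e+02 -4.06781044e-01  3.70000000e+01]]
dp [-0.2445, -0.0865, -0.0285] rot [-0.0015, 0.0006, 1.3901] rows>= 7.4
```

The loupe is within about 1 mm of the lid's middle. Now the bottle, viewed first from above.

```bash
python3 -m pendant '{"dp":[[-0.04,-0.018,-0.01],[-0.09,-0.04,-0.015],[-0.14,-0.062,-0.02],[-0.19,-0.085,-0.02],[-0.24,-0.107,-0.02],[-0.29,-0.128,-0.02],[-0.307,-0.136,-0.02],[-0.307,-0.136,-0.02]],"rotation":[[0,0,0.18],[0,0,0.36],[0,0,0.54],[0,0,0.72],[0,0,0.9],[0,0,1.08],[0,0,1.26],[0,0,1.44]]}'
python3 -m pendant '{"dp":[[0,0,0],[0,0,0],[0,0,0]],"rotation":[[0,0,0.08],[0,0,0.08],[0,0,0.08]]}'
python3 - <<'E'
from circ import *
o,c=snap('w9');im=c["pixels"];hsv=cv2.cvtColor(im,cv2.COLOR_RGB2HSV).astype(int)
H,S,V=hsv[...,0],hsv[...,1],hsv[...,2]
print("pred cap/base",proj([[428.4,-331.1,85],[428.4,-331.1,0]],c,o))
m=((V<55)).astype(np.uint8);m[240:]=0
k,l,st,ce=cv2.connectedComponentsWithStats(m);print("dark",[(s.tolist(),q.round(1).tolist()) for s,q in zip(st,ce) if 100<s[4]<9000])
m=((S<70)&(V>120)).astype(np.uint8);m[240:]=0
k,l,st,ce=cv2.connectedComponentsWithStats(m);print("pale",[(s.tolist(),q.round(1).tolist()) for s,q in zip(st,ce) if 60<s[4]<9000])
E
```

```text
time: 24.18
tool_pos: [369.7, -323.9, 191.5]
tcp_rot: [-3.141, 0.001, -0.058]
contact_force: [-0.0, 0.7, -0.0]
grip_width: 92.0
finger_force: 0.0
time: 24.55
tool_pos: [370.6, -322.8, 191.9]
tcp_rot: [-3.141, 0.0, -0.128]
contact_force: [-0.1, 0.1, -0.1]
grip_width: 91.8
finger_force: 0.0
pred cap/base [[278.22112734 132.90659423]
 [278.23688796 129.17695879]]
dark [([170, 36, 25, 22, 132], [187.4, 50.3]), ([123, 175, 9, 65, 420], [127.2, 202.8]), ([266, 210, 20, 19, 170], [272.1, 218.6])]
pale [([335, 0, 52, 94, 2718], [360.2, 45.2]), ([377, 39, 183, 73, 3092], [473.3, 75.4]), ([123, 140, 5, 35, 142], [125.0, 156.5])]
```

Run:
```python
from circ import *
o,c=ld('w9');im=c["pixels"];hsv=cv2.cvtColor(im,cv2.COLOR_RGB2HSV).astype(int)
def ch(p):
    h,s,v=p
    if s<70: return '#' if v<90 else ('w' if v>150 else 'g')
    return 'k' if v<60 else ('R' if (h<4 or h>174) and s>200 else ('T' if 70<h<100 else ('A' if 10<h<20 and s>180 else '.')))
for y in range(88,236,4): print(y,''.join(ch(hsv[y,x]) for x in range(228,336,2)))
```

```text
88 ....................................................gg
92 ......................................................
96 ......................................................
100 ......................................................
104 ......................................................
108 ......................................................
112 ..............................w.......................
116 ......................................................
120 ......................................................
124 .......................######.........................
128 .....................##########.......................
132 .....................###########......................
136 .....................###########......................
140 ......................#########.......................
144 ........................#####.........................
148 ......................................................
152 ......................................................
156 ......................................................
160 .....................................
[... 379 characters left out ...]
...................................................
192 ......................................................
196 ......................................................
200 ......................................................
204 ......................................................
208 ......................................................
212 .....................#######..........................
216 ....................#########.........................
220 ...................##########.........................
224 ...................###########........................
228 ....................#########.........................
232 .....................######...........................
```

Run:
```python
from circ import *
o,c=ld('w9');im=c["pixels"];hsv=cv2.cvtColor(im,cv2.COLOR_RGB2HSV).astype(int)
m=((hsv[...,1]<70)&(hsv[...,2]<90)).astype(np.uint8);m[:110]=0;m[160:]=0;m[:,:250]=0;m[:,320:]=0
k,l,st,ce=cv2.connectedComponentsWithStats(m);i=1+st[1:,4].argmax();q=st[i][:2]+(st[i][2:4]-1)/2;print(st[i],q,ce[i])
for cx,cy,n in((q[0],q[1],"cand"),(276,222,"red?")):
    for r in(14,17,20,24): print(n,r,[im[int(cy+r*np.sin(a)),int(cx+r*np.cos(a))].tolist() for a in(3.14,4.2,5.2,6.28)])
print("cap xy",onz([q],85,c,o))
w1=ld("w1");print("w1 cap px pred",proj([[*onz([q],85,c,o)[0][:2],85]],w1[1],w1[0]))
X,e=tri([(q,c,o),((448,237),d["top"][1],None),((263,315),d["side"][1],None)]);print(X,e)
```

```text
[269 122  22  24 411] [279.5 133.5] [279.54987835 133.56447689]
cand 14 [[149, 94, 55], [178, 110, 63], [205, 124, 69], [202, 121, 68]]
cand 17 [[147, 93, 55], [175, 107, 61], [202, 120, 68], [204, 125, 71]]
cand 20 [[139, 105, 82], [159, 99, 57], [202, 125, 72], [193, 120, 70]]
cand 24 [[111, 73, 53], [150, 94, 71], [211, 167, 140], [165, 104, 76]]
red? 14 [[192, 55, 52], [226, 64, 61], [243, 74, 71], [241, 73, 69]]
red? 17 [[178, 104, 77], [223, 62, 60], [243, 74, 71], [239, 71, 67]]
red? 20 [[185, 117, 85], [223, 63, 60], [243, 73, 71], [192, 119, 86]]
red? 24 [[185, 117, 85], [200, 55, 54], [237, 70, 67], [193, 121, 87]]
cap xy [[ 427.84472613 -331.99584771   85.        ]]
w1 cap px pred [[559.23864973 236.26002058]]
[ 428.03930489 -331.50499063   73.46838995] [0.8, 1.6, 2.3]
```

The ring around this cap reads amber (205,124,69), and its neighbour at (276,222) reads red. So the target is the amber bottle at about (427, -331.3).

```bash
python3 -c "
from h import *;plan(426.9,-331.3,100,-.128)"
```

```text
dp [0.057, 0.0012, 0.0919] rot [-0.0004, 0.0003, -0.0002] rows>= 1.7
```

```bash
python3 -m pendant '{"dp":[[0.03,0.001,0],[0.057,0.0012,0.04],[0.057,0.0012,0.09],[0.057,0.0012,0.092],[0.057,0.0012,0.092],[0.057,0.0012,0.092]],"rotation":[[0,0,0],[0,0,0],[0,0,0],[0,0,0],[0,0,0],[0,0,0]]}'
python3 -c "
from h import *;plan(426.9,-331.3,24,-.128)"
```

```text
time: 25.35
tool_pos: [427.5, -332.8, 102.4]
tcp_rot: [3.139, -0.003, -0.13]
contact_force: [0.3, -0.2, 0.7]
grip_width: 91.7
finger_force: 0.0
dp [-0.001, -0.0016, 0.0784] rot [0.0024, -0.0031, -0.0022] rows>= 1.3
```

```bash
python3 -m pendant '{"dp":[[0,-0.0005,0.03],[0,-0.0005,0.055],[0,-0.0005,0.07],[0,-0.0005,0.076],[0,-0.0005,0.076],[0,-0.0005,0.076]],"rotation":[[0,0,0],[0,0,0],[0,0,0],[0,0,0],[0,0,0],[0,0,0]]}'
python3 -m pendant '{"dp":[[0,0,0],[0,0,0],[0,0,0],[0,0,0],[0,0,0],[0,0,0]],"rotation":[[0,0,0],[0,0,0],[0,0,0],[0,0,0],[0,0,0],[0,0,0]]}' 0.02
```

```text
time: 26.1
tool_pos: [427.2, -331.8, 25.0]
tcp_rot: [3.141, -0.001, -0.13]
contact_force: [-0.4, -0.8, 0.7]
grip_width: 92.0
finger_force: 0.0
time: 26.85
tool_pos: [426.7, -331.3, 24.1]
tcp_rot: [-3.141, 0.0, -0.13]
contact_force: [0.2, 0.5, -0.9]
grip_width: 36.3
finger_force: 0.0
```

```bash
python3 -m pendant '{"dp":[[0,0,0],[0,0,0]],"rotation":[[0,0,0],[0,0,0]]}'
python3 -m pendant '{"dp":[[0,0,-0.02],[0,0,-0.05],[0,0,-0.09],[0,0,-0.13],[0,0,-0.15],[0,0,-0.16],[0,0,-0.16]],"rotation":[[0,0,0],[0,0,0],[0,0,0],[0,0,0],[0,0,0],[0,0,0],[0,0,0]]}'
python3 -c "
from h import *;plan(480,-115,184,-.12)"
```

```text
time: 27.1
tool_pos: [426.7, -331.3, 24.2]
tcp_rot: [-3.141, 0.0, -0.13]
contact_force: [1.7, 0.0, -0.5]
grip_width: 34.9
finger_force: 30.0
time: 27.98
tool_pos: [426.7, -331.4, 184.1]
tcp_rot: [3.141, -0.0, -0.13]
contact_force: [1.0, -0.5, -0.9]
grip_width: 35.5
finger_force: 30.0
dp [0.0247, -0.2214, 0.0001] rot [0.0001, -0.0002, -0.0103] rows>= 3.6
```

```bash
python3 -m pendant '{"dp":[[0.003,-0.025,0],[0.008,-0.07,0],[0.013,-0.12,0],[0.018,-0.165,0],[0.022,-0.2,0],[0.0247,-0.2214,0],[0.0247,-0.2214,0],[0.0247,-0.2214,0]],"rotation":[[0,0,-0.01],[0,0,-0.01],[0,0,-0.01],[0,0,-0.01],[0,0,-0.01],[0,0,-0.01],[0,0,-0.01],[0,0,-0.01]]}'
python3 - <<'E'
from fit import *
o,c=snap('w10');W=(c,o);im=c["pixels"];hsv=cv2.cvtColor(im,cv2.COLOR_RGB2HSV).astype(int)
pr=proj(box((545.8,-119,-.115,3),(60,60,60)),*W).round(0);print(pr.tolist())
H,S,V=[hsv[...,i] for i in range(3)];cx,cy=pr[1::2].mean(0).astype(int);print(cx,cy,hsv[cy-3:cy+4:3,cx-20:cx+21:10].tolist())
for y in range(cy-48,cy+52,4): print(y,''.join('%02d '%(H[y,x]) if S[y,x]>60 else ' s ' for x in range(cx-60,cx+61,4)))
E
```

```text
time: 28.98
tool_pos: [479.6, -115.4, 183.4]
tcp_rot: [-3.141, 0.001, -0.12]
contact_force: [0.2, -0.1, -1.0]
grip_width: 35.3
finger_force: 30.0
[[304.0, 153.0], [309.0, 160.0], [242.0, 153.0], [234.0, 160.0], [305.0, 88.0], [310.0, 81.0], [240.0, 88.0], [232.0, 82.0]]
271 120 [[[24, 116, 246], [19, 14, 143], [24, 117, 247], [24, 117, 247], [25, 115, 247]], [[24, 118, 246], [17, 34, 156], [25, 116, 247], [24, 117, 247], [25, 115, 247]], [[24, 117, 246], [18, 29, 152], [25, 116, 247], [25, 117, 247], [25, 115, 246]]]
72 16 20 18 18 18 14 19 18 21 15 15 16 21 17 18 23 18 16 18 16 14 13 13 12 11 10 10 10 10 10 10 
76 22 18 15 15 18 17 21 18 20 16 17 14 15 19 15 17 15 16 20 19 15 19 23 23 21 18 17 20 23 22 15 
80 21 17 22 14 16 15 18 18 17 20 19 16 17 19 21 21 13 16 14 18 20 21 21 22 22 20 21 18 18 19 22 
84 21 17 20 22 20 15 23 24 25 25 24 25 25 25 25 25 25 25 25 25 25 25 25 25 25 24 22 17 21 21 21 
88 17 18 18 13 14 14 22 24 25 24 25 24 25 25 25 25 25 26 25 25 24 17 20 25 26 23 22 19 20 21 18 
92 14 14 14 14 14 13 20 25 17 24 24 17 25 25 25 24 22 24 25 24 17 25 25 17 26 21 19 16 18 21
[... 1164 characters left out ...]
21 24 23 16 09 
144 14 14 13 14 14 14 16 24 20 24 24  s 24 24 24 22 25 24 24 22 25 25 25 22 25 23 22 20 26 17 10 
148 14 14 14 14 14 14 16 24 24 19 22 19 24 24 24 24 20 24 24 25 23 24 23 25 25 24 21 16 21 20 09 
152 14 14 14 14 14 14 17 24 24 24 24 24 24 25 24 19 23 24 25 24 24 16 24 25 25 20 22 20 23 26 09 
156 16 21 22 22 14 21 15 24 23 24 24 24 24 24 24 24 24 25 25 24 26 27 26 26 26 20 21 25 22 21 10 
160 13 20 16 17 18 26 21 22 22 20 19 16 16 19 14 15 16 16 15 16 18 20 24 22 21 20 19 20 21 13 10 
164 11 12 13 14 15 18 20 21 20 17 17 22 22 22 14 19 19 21 18 16 20 20 26 25  s 23 23 17 19 13 09 
168 09 10 10 09 10 09 10 09 10 10 10 10 10 10 10 10 12 13 14 13 18 23 25 24  s 22 18 16 21 12 09
```

Run:
```python
from fit import *
o,c=ld('w10');W=(c,o);hsv=cv2.cvtColor(c["pixels"],cv2.COLOR_RGB2HSV).astype(int)
m=((abs(hsv[...,0]-25)<=2)&(hsv[...,2]>200)).astype(np.uint8)
m[:70]=0;m[175:]=0;m[:,:222]=0;m[:,325:]=0
m=cv2.morphologyEx(m,cv2.MORPH_OPEN,np.ones((3,3)))
m=cv2.morphologyEx(m,cv2.MORPH_CLOSE,np.ones((9,9)));m=cv2.morphologyEx(m,cv2.MORPH_OPEN,np.ones((15,15)))
# edge lines: fit per side from mask extents
L=[];R_=[];T=[];B=[]
for y in range(95,148): xs=np.where(m[y])[0];L.append((xs[0]-.5,y));R_.append((xs[-1]+.5,y))
for x in range(246,300): ys=np.where(m[:,x])[0];T.append((x,ys[0]-.5));B.append((x,ys[-1]+.5))
ln=lambda p:cv2.fitLine(np.array(p,np.float32),cv2.DIST_HUBER,0,.01,.01).ravel()
L,R_,T,B=map(ln,(L,R_,T,B))
def ix(a,b):
    t=np.linalg.solve(np.c_[a[:2],-b[:2]],b[2:]-a[2:]);return a[2:]+a[:2]*t[0]
q=[ix(T,L),ix(T,R_),ix(B,R_),ix(B,L)];print(np.round(q,1).tolist())
X=onz(q,63,*W);print(X.mean(0).round(1),[round(float(np.linalg.norm(X[i]-X[i-1])),1) for i in range(4)],[round(float(np.arctan2(*(X[a]-X[b])[:2][::-1])),3) for a,b in((0,3),(1,2))],[round(float(np.arctan2(-(X[a]-X[b])[0],(X[a]-X[b])[1])),3) for a,b in((0,1),(3,2))])
```

```text
[[234.8000030517578, 81.5], [301.0, 81.5], [328.3999938964844, 159.39999389648438], [236.8000030517578, 157.10000610351562]]
[ 546.3 -122.2   63. ] [57.5, 50.5, 63.6, 73.5] [-0.121, 0.248] [-0.121, -0.145]
```

The cube sits at about (545.5, -119.2) with yaw -0.12, so the bottle's place is (622.9, -128.5).

```bash
python3 -c "
from h import *;plan(622.9,-128.5,100,-.12)"
```

```text
dp [0.1439, -0.0045, 0.0835] rot [-0.0001, 0.0011, -0.0009] rows>= 2.7
```

```bash
python3 -m pendant '{"dp":[[0.025,0,0],[0.065,-0.002,0],[0.105,-0.003,0],[0.135,-0.0045,0],[0.1435,-0.0045,0.02],[0.1435,-0.0045,0.06],[0.1435,-0.0045,0.0835],[0.1435,-0.0045,0.0835]],"rotation":[[0,0,0],[0,0,0],[0,0,0],[0,0,0],[0,0,0],[0,0,0],[0,0,0],[0,0,0]]}'
python3 -m pendant '{"dp":[[0,0,0],[0,0,0]],"rotation":[[0,0,0],[0,0,0]]}'
python3 -c "
from h import *;plan(622.9,-128.5,24.5,-.12)"
```

```text
time: 30.02
tool_pos: [620.2, -127.7, 97.4]
tcp_rot: [-3.14, 0.007, -0.121]
contact_force: [-0.2, 0.7, -1.5]
grip_width: 35.2
finger_force: 30.0
time: 30.28
tool_pos: [623.5, -128.1, 102.1]
tcp_rot: [3.141, -0.002, -0.12]
contact_force: [0.5, -0.0, -0.7]
grip_width: 34.9
finger_force: 30.0
dp [-0.0007, 0.0004, 0.0776] rot [0.0004, -0.0024, -0.0005] rows>= 1.2
```

```bash
python3 -m pendant '{"dp":[[-0.0005,0.0004,0.02],[-0.0005,0.0004,0.045],[-0.0005,0.0004,0.062],[-0.0005,0.0004,0.071],[-0.0005,0.0004,0.0745],[-0.0005,0.0004,0.0755],[-0.0005,0.0004,0.0755],[-0.0005,0.0004,0.0755]],"rotation":[[0,0,0],[0,0,0],[0,0,0],[0,0,0],[0,0,0],[0,0,0],[0,0,0],[0,0,0]]}'
python3 -c "
from h import *;plan(622.9,-128.5,24.2,-.12)"
```

```text
time: 31.28
tool_pos: [622.7, -128.2, 25.7]
tcp_rot: [3.142, -0.001, -0.12]
contact_force: [0.7, 0.5, -2.1]
grip_width: 35.1
finger_force: 30.0
dp [0.0002, 0.0003, 0.0015] rot [0.0001, -0.001, -0.0002] rows>= 0.0
```

```bash
python3 -m pendant '{"dp":[[0,0.0003,0.0007],[0,0.0003,0.0014],[0,0.0003,0.0014],[0,0.0003,0.0014]],"rotation":[[0,0,0],[0,0,0],[0,0,0],[0,0,0]]}'
python3 -m pendant '{"dp":[[0,0,0],[0,0,0],[0,0,0],[0,0,0]],"rotation":[[0,0,0],[0,0,0],[0,0,0],[0,0,0]]}' 0.0918
python3 -m pendant '{"dp":[[0,0,-0.03],[0,0,-0.07],[0,0,-0.12],[-0.06,0,-0.16],[-0.12,0,-0.19],[-0.18,0,-0.22],[-0.2,0,-0.24],[-0.2,0,-0.24]],"rotation":[[0,0,0],[0,0,0],[0,0,0],[0,0,0],[0,0,0],[0,0,0],[0,0,0],[0,0,0]]}'
python3 -m pendant '{"dp":[[0,0,0],[0,0,0]],"rotation":[[0,0,0],[0,0,0]]}'
python3 - <<'E'
from fit import *
o,c=snap('w11');_,t=snap('t11',"top");_,s=snap('s11',"side")
r=lambda i,W,H:cv2.resize(i,(W,H),interpolation=cv2.INTER_CUBIC)
A=np.vstack([np.hstack([r(t["pixels"][100:220,180:380],(500,300)),r(s["pixels"][170:290,270:390],(300,300))]),np.hstack([r(c["pixels"][:210],(800,300))])])
cv2.imwrite("pics/final.png",A[...,::-1]);print(o["tool_pos"],o["time"])
E
```

```text
time: 31.78
tool_pos: [622.5, -128.4, 24.1]
tcp_rot: [3.142, -0.0, -0.12]
contact_force: [-1.1, 0.1, 2.3]
grip_width: 35.0
finger_force: 30.0
time: 32.28
tool_pos: [622.3, -128.3, 23.7]
tcp_rot: [-3.141, 0.0, -0.12]
contact_force: [0.5, -0.5, 0.1]
grip_width: 70.5
finger_force: 0.0
time: 33.28
tool_pos: [423.0, -104.4, 266.4]
tcp_rot: [3.14, -0.005, -0.121]
contact_force: [0.8, -0.6, -0.2]
grip_width: 91.2
finger_force: 0.0
time: 33.52
tool_pos: [424.2, -104.4, 262.8]
tcp_rot: [-3.141, 0.002, -0.12]
contact_force: [0.1, -0.2, 0.4]
grip_width: 91.8
finger_force: 0.0Traceback (most recent call last):
  File "<stdin>", line 4, in <module>
TypeError: <lambda>() missing 1 required positional argument: 'H'
```

Run:
```python
from fit import *
o,c=ld('w11');_,t=ld('t11');_,s=ld('s11')
r=lambda i,S:cv2.resize(i,S,interpolation=cv2.INTER_CUBIC)
A=np.vstack([np.hstack([r(t["pixels"][100:220,180:380],(500,300)),r(s["pixels"][170:290,270:390],(300,300))]),r(c["pixels"][20:230,100:460],(514,300)).copy() if 0 else cv2.copyMakeBorder(r(c["pixels"][20:230,100:460],(514,300)),0,0,0,286,cv2.BORDER_CONSTANT)])
cv2.imwrite("pics/final.png",A[...,::-1])
```

```text
(no output)
```

View pics/final.png

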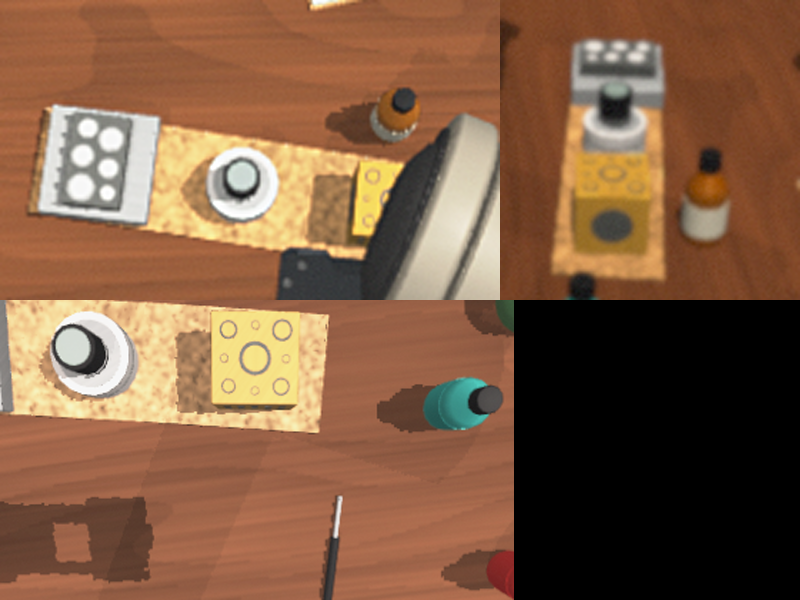

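The final views show the plate on the block, the loupe upright on the tin, and the amber bottle standing behind the cube. I'll do one numeric check of the bottle against the cube (cube top centre at wrist pixel (278.6,59.9)).

Run:
```python
from fit import *
o,c=ld('w11');W=(c,o);f=lambda q:[(100+u/1.4278,20+(v-300)/1.4286) for u,v in q]
X=onz(f([(211,310),(299.5,310.5),(299,404.5),(211,404)]),63,*W);C=X.mean(0)
print(C.round(1),[round(float(np.linalg.norm(X[i]-X[i-1])),1) for i in range(4)],[round(float(np.arctan2(*(X[a]-X[b])[:2][::-1])),3) for a,b in((0,3),(1,2))])
d=np.array([622.4,-128.3])-(C[:2]+[-1,1]);y=-.12;print("along",d@[np.cos(y),np.sin(y)],"lat",d@[-np.sin(y),np.cos(y)])
_,t=ld('t11');_,s=ld('s11')
for n,q in(("cap top view",(180+403/2.5,100+96/2.5)),):print(n,onz([q],85,t),"cube was (545.4,-118.3) in this camera")
```

```text
[ 546.1 -120.4   63. ] [60.0, 58.8, 60.1, 60.8] [-0.139, -0.106]
along 77.77078292380041 lat 0.4095712858676854
cap top view [[ 624.82814798 -127.26653479   85.        ]] cube was (545.4,-118.3) in this camera
```

Along 77.8 mm (30 mm clear) and lateral 0.4 mm; the top camera agrees to about 2 mm. Handing in.

```bash
python3 -c "
from plant import workorder;print(workorder.close_job())"
```

```text
the job is handed in; nothing more can be done
None
```

The job is handed in at about 34 s, with no result returned: plate centred on the block within about 1 mm, tin about midway with the loupe upright on its lid, and the amber bottle squarely behind the cube with about 30 mm clear; the green jar was not touched.

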